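# Seat a running wheel in its spring-mounted stand

## Robot

A 7-joint arm with a two-finger parallel gripper is mounted at the origin on the work surface. World frame = base frame: x ahead of the robot, y to its left, z up, the work surface at z = 0. Lengths are in m, angles in rad, forces in N, time in s.
With the tool pointing down it reaches from about 0.4 to 0.875 m from the base axis. Payload 19.3 kg.
Tool frame: the origin (TCP) lies midway between the tips of the shut fingers; the grasp point (between the pads) lies env.grip_point_offset behind it (env.grip_point_offset is the distance from the TCP to the grasp point, in m); y points along the fingers, x is the direction in which the jaws open and shut, and the axes are right-handed (so a half turn about y gives the same grasp; the last joint's range is limited). The gripper opens to 85 mm and grips with 20 to 120 N. Pads are 22 mm wide; open, the fingers measure 114 mm over their backs; the gripper's body (76 mm by 85 mm) begins 54 mm behind the grasp point. The pads swing forward as they close: fully open they stand 13 mm farther back than shut.
Start: joints at [-0.07, 0.521, -0.036, 1.599, 0.021, 1.021, -0.113], TCP at [0.625, -0, 0.231] pointing down, gripper open.
Joint ranges: [-2.91, 2.91], [-0.3, 2.13], [-1.5, 1.42], [0.17, 2.43], [-1.26, 4.41], [0.16, 1.93], [-2.52, 2.52]. Speed limits (rad/s): [1.89, 1.89, 2.39, 2.39, 3.01, 3.01, 3.01].

## Interface

Orientations are given as a rotation vector (axis times angle).
In Python, from workcell import env gives the robot as it stands.
- The arm moves only by the tool send_rows, never from a script. Its argument "moves" is a list that holds one entry, the list of rows, each a list of 4 numbers: the shift along the tool's x, y, z in cm, then the turn about the tool's y in degrees. In form: [[[tx, ty, tz, turn], ...]]. A call has 1 to 20 rows; each row is the pose to reach, as a shift and turn from the pose measured when the call began, along the tool's axes at that moment; what a row does not reach only later rows make up. A row lasts 1/10 s, in which the tool goes at most 50 mm and 8.59 degrees, less where a joint would pass 70% of its speed; a pose out of reach is approached as far as the arm can. A call with a gripper value outside its range is refused whole. "hand" is the opening in per cent of the stroke, from 0 (shut) to 100 (fully open), set as the call begins (left out, the last holds). The fingers move at their own pace and stop on an object; "force" is the grip in N (left out, the last holds). Time passes only in rows, so rows that repeat a pose let the fingers close. It gives the time, the measured TCP pose, the force and the opening at its end, in the units of the state.
- env.get_state(): the state, without advancing time (a new reading comes with each control period).
- env.read_camera(name): name is "scene" or "side" or "wrist"; returns a dict with "img" (480x640x3 uint8, blue, green, red), "intrinsics" (3x3 intrinsics, pixels), "camera_from_world" (4x4, takes a point from world to camera coordinates); the wrist camera has in their place "tool_from_camera" (4x4, takes a point from camera to tool coordinates, whose origin is the TCP and whose axes are the tool frame's). Camera axes: x right, y down, z forward; pixel columns grow to the right and rows downward; lengths in m; the calibration is good to about 2 mm. The wrist camera is an equidistant fisheye: a pixel r from the principal point sees the ray r / f radians off the axis. A picture is of the moment at which its call begins: read the wrist's pose just before it. There is no depth.
- env.sign_off(): hands the job in, once; it reports no verdict.
The state is a dict: "time_s": time; "joint_pos": joint angles; "dq": joint speeds; "joint_torque": joint torques, N m; "eef_pos": TCP position; "eef_rot": TCP orientation; "contact_force": force on the tool from outside, world axes, zero at the start; "wrist_torque": the same for the moment, N m; "width": finger opening in m.
Only numpy, scipy, OpenCV 4.12 (cv2) and the standard library are available. Lean on these libraries where they do the work, as an engineer would, in place of code of your own. Each camera call takes 0.05 s, during which the arm holds its last target.

## Task

Take the running wheel out of the drying tray and put it back in its stand: lower the axle level into both open-topped slots at once, without dropping it, and press it gently down past the spring catches until both ends sit fully home on the slot bottoms, then let go. The stand floats on soft mounts and sinks as you press, so go by feel and never load it with more than about 20 newtons. Leave the other things on the table alone.

Things in the scene. Friction and masses are not known exactly. Their poses are not given: they have to be found in the camera images.
- wheel: Light plastic running wheel with rungs on the tread, 124 mm diameter, 40 mm wide between its flat sides, 0.24 to 0.38 kg; can be pinched across the flat sides at the top of its rim. Origin: hub centre; y axis along the axle (x, z turn with the wheel). Both sides alike: either way round will do. At first it stands in the tray, axle level, hub 75 mm above the table.
- axle_a (a point): Point on the axle's centre line 52 mm from the hub centre on the wheel's +y side, where it lies in a saddle. Steel axle fixed to the wheel, 8 mm diameter, reaching 64 mm from the hub centre to each side; a 16 mm diameter collar surrounds it out to 43 mm.
- axle_b (a point): The same on the wheel's -y side.
- stand: Floating frame of the stand: black deck with two aluminium posts, each topped by a white saddle block with a slot open upwards. Origin: midway between the slots, where the hub centre is when the wheel is home (130 mm above the table unloaded); y along the seated axle, z up, x across the slots. Saddles at 46 to 58 mm either side in y, 36 mm long in x, tops 24 mm above the origin; deck 86 mm below.
- seat_a (a point): Home of the axle's centre line in the +y saddle, 52 mm from the stand's origin, moving with the frame. Slot 10 mm wide, bottom 4 mm below this point, straight walls to 16 mm above it, then flared to a 22 mm mouth at 24 mm above.
- seat_b (a point): The same in the -y saddle. In both slots sprung ball catches stand 3 mm into the slot from either wall, centred 4.5 mm above the seat point: the axle meets them about 9 mm above home, rests on them under the wheel's weight alone, and takes some 5 to 8 N on each end to snap past; they then hold it down.
- tray: Fixed open steel drying tray, 110 mm (x) by 64 mm (y), 40 mm high, 4 mm walls; the wheel stands in it with its rim on the two short walls and its axle along y, clear above the long walls. Origin: centre of the underside.
- tape_roll: roll of yellow tape lying flat, 58 mm across, 18 mm high; bystander; origin under its centre
- dish: small open glass dish, 60 mm across, 13 mm high; bystander; origin under its centre
- saline: white plastic bottle, 54 mm across, 115 mm high; bystander; origin under its centre
- tweezers: dark steel tweezers lying flat, 115 mm long, 6 mm high; bystander; origin under the middle
- syringe: plastic syringe lying down, 110 mm long, 22 mm high; bystander; origin under the middle
- hexdriver: screwdriver with a black handle lying down, 160 mm long; bystander; origin under its middle
- beaker: small glass beaker, 64 mm across, 75 mm high; bystander; origin under its centre
- stand_foot: Aluminium foot plate of the stand, 130 x 180 x 8 mm, screwed to the table, carrying the frame on four soft, well damped rubber mounts; the frame also tips slightly to the side loaded more. Origin: centre of its underside, straight below the stand's origin; same yaw.
- stand_float (a joint): How far the floating frame has risen on its mounts, in m: 0 unloaded, negative as it sinks; about 0.77 mm per newton of downward load (wheel alone: 2 to 3 mm; 20 N: 15 mm), end stop at 23 mm.
Not all that is in view belongs to the job. Leave any green or yellow look-alike of the wheel alone.

How it is judged:
On the way:
1. the wheel is lifted clear of the drying tray (height (world z) of wheel above 0.12 m and contact force between wheel and tray below 0.05 N), for 0.2 s.
At the end, for the whole second after the job is handed in: The wheel is released and at rest in the stand with both axle ends home: each end's centre line within 2.5 mm of its height on the slot bottom and within 4 mm of the slot's middle, the hub within 6 mm of the stand's middle, the axle within 0.05 rad of the slots' line (z of axle_a in the frame of stand between -0.0025 and 0.0025 m and x of axle_a in the frame of stand between -0.004 and 0.004 m and z of axle_b in the frame of stand between -0.0025 and 0.0025 m and x of axle_b in the frame of stand between -0.004 and 0.004 m and horizontal distance between wheel and stand below 0.006 m and angle between the y axis of wheel and the y axis of stand, either way round below 0.05 rad and linear speed of wheel below 0.02 m/s and angular speed of wheel below 0.3 rad/s); the robot touches nothing.
It fails at once if the stand is loaded with more than about 20 N: its mounts are squeezed by more than 17 mm (22 N) (value of joint stand_float below -0.017 m).
It fails at once if the stand is struck or wrenched: over 70 N of contact forces in all, the squeeze of the catches included (contact force between stand and anything else above 70 N).
It fails at once if the wheel is dropped into the slots: it moves faster than 0.25 m/s there (horizontal distance between wheel and stand below 0.02 m and z of wheel in the frame of stand below 0.03 m and linear speed of wheel above 0.25 m/s).
It fails at once if one axle end is pushed down into its slot while the other is still out above its own (axle not lowered level) ((horizontal distance between wheel and stand below 0.02 m and z of axle_a in the frame of stand between -0.01 and 0.008 m and z of axle_b in the frame of stand above 0.019 m) or (horizontal distance between wheel and stand below 0.02 m and z of axle_b in the frame of stand between -0.01 and 0.008 m and z of axle_a in the frame of stand above 0.019 m)).
It fails at once if a bystander is moved by more than 30 mm (distance of any of tape_roll, dish, saline, tweezers, syringe, hexdriver, beaker from where it was at the start of the episode above 0.03 m).
It also fails if it takes over 67 s, if anything falls off the work surface, if the arm or the gripper's body presses on something with over 40 N, if the wrist force passes 120 N, or if a joint passes its speed limit or range.

## Working session

There is one attempt and no reset: what is moved stays moved. The work goes in short steps, Python scripts to look and compute and a tool call to move; the robot and the scene stay as the last step left them, time stands still between calls to the robot, and variables do not carry over. Pictures are saved under pics/ and viewed, and the job is handed in when it is done.

Besides the shell and the picture viewer there is one more tool, called after "Call:" by a JSON object that holds its "name" and its "arguments". send_rows: Moves the arm, as the interface text tells. Its arguments: {"type":"object","properties":{"moves":{"type":"array"},"hand":{"type":"number"},"force":{"type":"number"}},"required":["moves"]}

```bash
mkdir -p pics; ls; cat > h.py <<'E'
import numpy as np, cv2
from scipy.spatial.transform import Rotation as R
from workcell import env
def ray(cam,u,v):
    K=np.array(cam["intrinsics"]);T=np.array(cam["camera_from_world"])
    d=np.linalg.inv(K)@[u,v,1]; Rm=T[:3,:3]; o=-Rm.T@T[:3,3]; d=Rm.T@d
    return o,d/np.linalg.norm(d)
def onz(cam,u,v,z):
    o,d=ray(cam,u,v); return o+d*(z-o[2])/d[2]
def wray(cam,st,u,v):
    K=np.array(cam["intrinsics"]);T=np.array(cam["tool_from_camera"])
    x=(u-K[0,2])/K[0,0]; y=(v-K[1,2])/K[1,1]; r=np.hypot(x,y)
    d=np.array([np.sin(r)*x/max(r,1e-9),np.sin(r)*y/max(r,1e-9),np.cos(r)])
    Rt=R.from_rotvec(st["eef_rot"]).as_matrix()
    return Rt@T[:3,3]+np.array(st["eef_pos"]), Rt@T[:3,:3]@d
def tri(rays):
    A=np.zeros((3,3));b=np.zeros(3)
    for o,d in rays:
        d=d/np.linalg.norm(d);P=np.eye(3)-np.outer(d,d);A+=P;b+=P@o
    p=np.linalg.solve(A,b)
    return p,[np.linalg.norm((np.eye(3)-np.outer(d,d)/(d@d))@(p-o)) for o,d in rays]
def proj(cam,p):
    T=np.array(cam["camera_from_world"]);c=T[:3,:3]@p+T[:3,3];q=np.array(cam["intrinsics"])@c
    return q[:2]/q[2]
E
python3 - <<'E'
from h import *
s=env.get_state();print(s, env.grip_point_offset); print(R.from_rotvec(s["eef_rot"]).as_matrix().round(3))
for n in("scene","side","wrist"):
    c=env.read_camera(n);cv2.imwrite(f"pics/{n}0.png",c["img"]);print(n,{k:np.array(v).round(3).tolist() for k,v in c.items() if k!="img"})
E
```

```text
pics
{'time_s': 0.0, 'joint_pos': array([-0.07018204,  0.52197558, -0.03636672,  1.5999534 ,  0.0211787 ,
        1.02110425, -0.11278463]), 'dq': array([-0.00024304, -0.00154321,  0.00053515,  0.00042725, -0.0006164 ,
       -0.00087314,  0.00080645]), 'joint_torque': array([-4.24098413e-03, -9.27110124e+01,  1.97758444e+00, -3.69928443e+01,
        1.76317629e-02,  8.19846697e-03, -6.58496788e-05]), 'eef_pos': array([ 6.24689557e-01, -1.69079297e-05,  2.30768787e-01]), 'eef_rot': array([-1.57083281e+00,  8.22315623e-04,  8.37095415e-04]), 'contact_force': array([-0.51518768, -0.14901958,  0.81286968]), 'wrist_torque': array([-0.0118585 , -0.00310396, -0.01906431]), 'width': 0.08503653255167187} 0.0187
[[ 1.    -0.001 -0.   ]
 [ 0.    -0.     1.   ]
 [-0.001 -1.    -0.   ]]
scene {'intrinsics': [[442.432, 0.0, 312.901], [0.0, 442.432, 247.321], [0.0, 0.0, 1.0]], 'camera_from_world': [[0.063, 0.998, -0.005, -0.06], [0.834, -0.056, -0.55, -0.424], [-0.549, 0.03, -0.835, 1.216], [0.0, 0.0, 0.0, 1.0]]}
side {'intrinsics': [[559.341, 0.0, 314.607], [0.0, 559.341, 235.354], [0.0, 0.0, 1.0]], 'camera_from_world': [[0.884, -0.468, 0.021, -0.533], [-0.282, -0.567, -0.774, 0.256], [0.374, 0.678, -0.633, 1.066], [0.0, 0.0, 0.0, 1.0]]}
wrist {'intrinsics': [[371.648, 0.0, 321.281], [0.0, 371.648, 241.483], [0.0, 0.0, 1.0]], 'tool_from_camera': [[1.0, -0.001, 0.001, -0.0], [-0.001, -0.267, 0.964, -0.143], [-0.001, -0.964, -0.267, 0.066], [0.0, 0.0, 0.0, 1.0]]}
```

View pics/scene0.png

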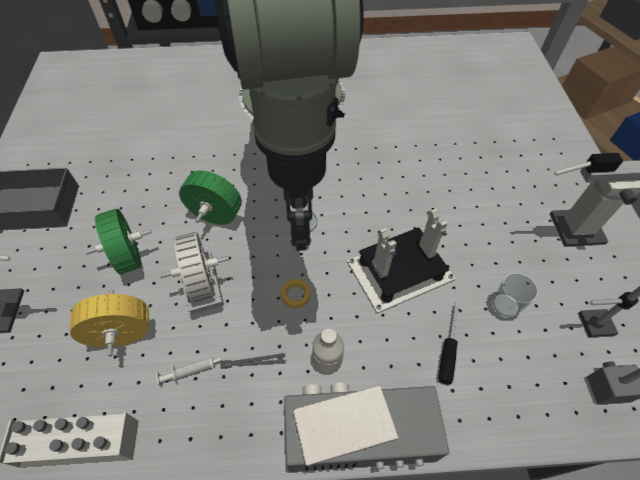

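View pics/side0.png

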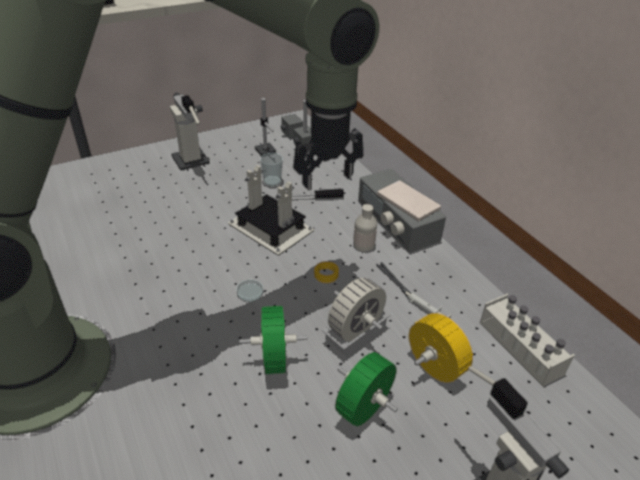

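View pics/wrist0.png

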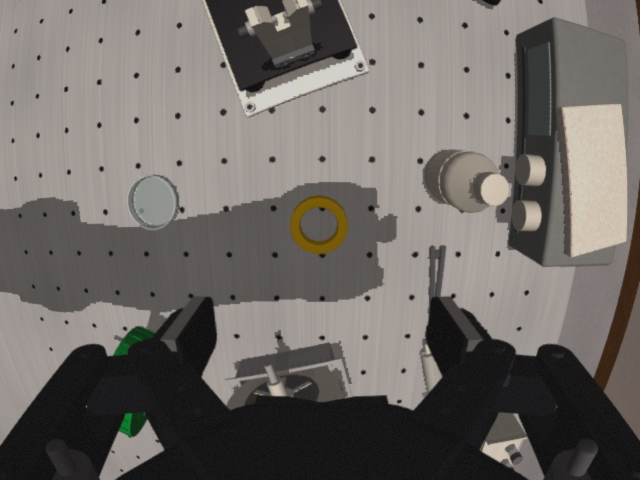

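```bash
python3 - <<'E'
import cv2,numpy as np
a=cv2.imread("pics/scene0.png");b=cv2.imread("pics/side0.png")
def z(i,x,y,w,h): return cv2.resize(i[y:y+h,x:x+w],(400,300),interpolation=cv2.INTER_CUBIC)
o=np.vstack([np.hstack([z(a,150,225,100,75),z(a,345,205,112,84)]),np.hstack([z(b,310,270,100,75),z(b,220,160,112,84)])])
cv2.imwrite("pics/crops0.png",o)
E
```

```text
(no output)
```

View pics/crops0.png

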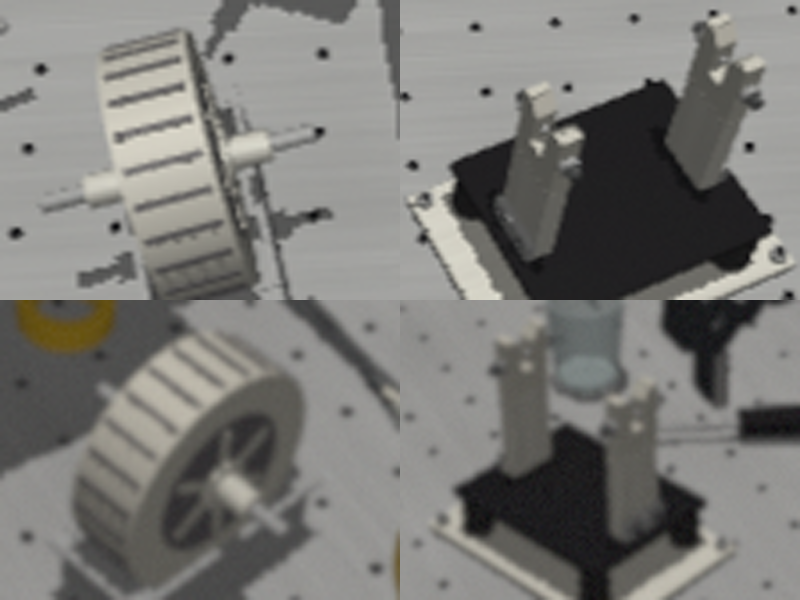

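```bash
python3 - <<'E'
from h import *
a=env.read_camera("scene");b=env.read_camera("side")
pB,r=tri([ray(a,160.3,276.5),ray(b,380.5,326.5)]);print("axle -y end",pB,r)
pA,r=tri([ray(a,229.3,258),ray(b,335.2,292)]);print("axle +y end",pA,r)
print("hub",(pA+pB)/2,np.linalg.norm(pA-pB),"axle yaw from x deg",np.degrees(np.arctan2(*(pA-pB)[[1,0]])))
q=[onz(a,u,v,.154) for u,v in [(384.2,230.8),(392.3,242.2),(434.6,212.8),(443.3,223.5)]]
l=(q[0]+q[1])/2;r=(q[2]+q[3])/2;print(np.array(q).round(4));print("mid",(l+r)/2,np.linalg.norm(r-l),np.degrees(np.arctan2(*(r-l)[[1,0]])))
c=onz(b,0,0,0)
E
```

```text
axle -y end [ 0.60598014 -0.25934571  0.0753595 ] [np.float64(0.0003381201952753399), np.float64(0.0003381201952752227)]
axle +y end [ 0.5744132  -0.13599775  0.07328049] [np.float64(0.00226000599765278), np.float64(0.0022600059976529306)]
hub [ 0.59019667 -0.19767173  0.07432   ] 0.1273401527089458 axle yaw from x deg 104.35491472254773
[[0.5859 0.1479 0.154 ]
 [0.6106 0.1581 0.154 ]
 [0.5527 0.2438 0.154 ]
 [0.5772 0.2539 0.154 ]]
mid [0.58161222 0.20092724 0.154     ] 0.1014645132841308 109.14681377127559
```

Could be taken for the wheel (scene pixels): green (210,197), green (118,240), yellow (110,320) and off-white (193,268). Only the off-white one stands in the tray, and the crop shows an off-white tread with rungs and the tray walls, so I choose that one. Its axle length measures 127 mm (128 expected) and its hub height 74 mm (75 expected).

Call:
{"name": "send_rows", "arguments": {"moves": [[[-0.35, 0.3, -2, 7.5], [-0.7, 0.6, -4, 15], [-1.05, 0.9, -6, 22.5], [-1.4, 1.2, -8, 30], [-1.75, 1.5, -10, 38], [-2.1, 1.8, -12, 45.5], [-2.45, 2.1, -14, 53], [-2.8, 2.4, -16, 60.5], [-3.1, 2.7, -18, 68], [-3.45, 3.0, -19.8, 75.5], [-3.45, 3.0, -19.8, 75.5], [-3.45, 3.0, -19.8, 75.5], [-3.45, 3.0, -19.8, 75.5]]], "hand": 100}}

```text
time_s: 1.55
eef_pos: [0.5906, -0.1971, 0.2011]
eef_rot: [-1.319, 1.019, -1.018]
contact_force: [0.1, 0.3, -0.2]
width: 0.0854
```

```bash
python3 - <<'E'
from h import *
s=env.get_state();print(s["time_s"],s["eef_pos"],R.from_rotvec(s["eef_rot"]).as_matrix().round(3),s["contact_force"])
for n in("scene","side","wrist"):
    c=env.read_camera(n);cv2.imwrite(f"pics/{n}1.png",c["img"])
E
```

```text
1.55 [ 0.59060079 -0.19706081  0.20105203] [[ 0.253 -0.     0.967]
 [-0.967  0.     0.253]
 [-0.001 -1.    -0.   ]] [ 0.11083162  0.28623945 -0.21687888]
```

View pics/wrist1.png

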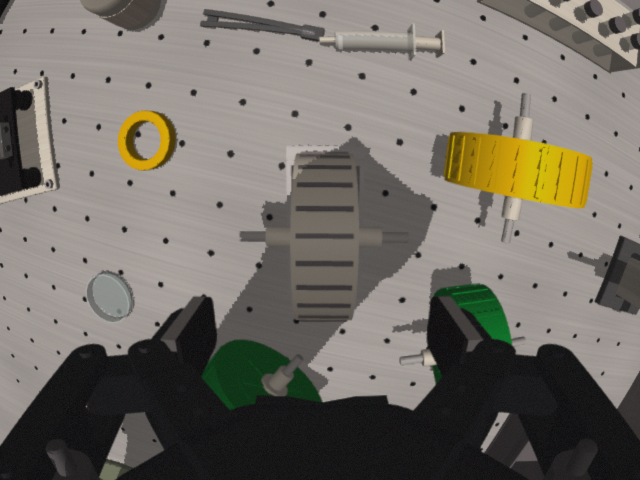

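View pics/scene1.png

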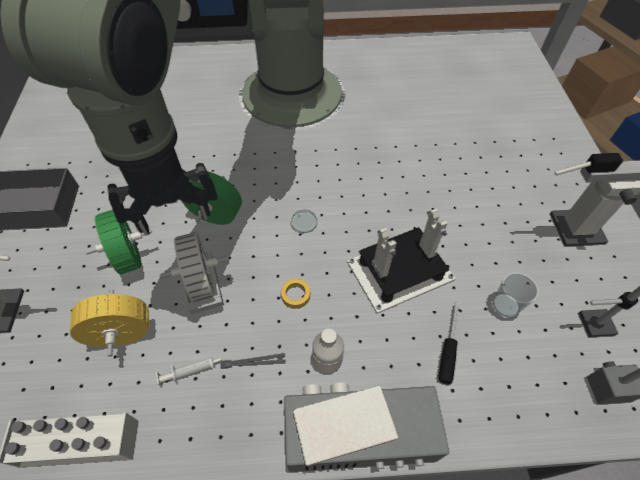

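View pics/side1.png

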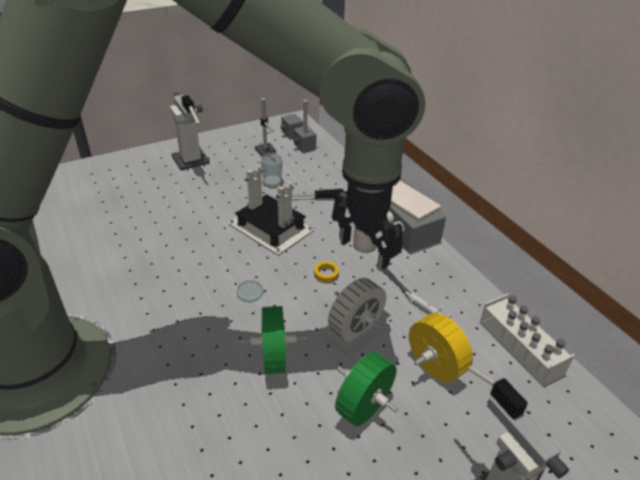

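```bash
python3 - <<'E'
from h import *
s=env.get_state();w=env.read_camera("wrist");a=env.read_camera("scene")
Rt=R.from_rotvec(s["eef_rot"]).as_matrix()
def won(u,v,z):
    o,d=wray(w,s,u,v);return o+d*(z-o[2])/d[2]
for z in(.075,):
    A=won(241,237,z);B=won(409,238,z);print(A,B,(A+B)/2,np.linalg.norm(A-B),np.degrees(np.arctan2(*(A-B)[[1,0]])))
    print("hub in tool",Rt.T@((A+B)/2-s["eef_pos"]))
# top rim flat sides at tread near top
L=won(291,237,.137);Q=won(359,238,.137);print("top",L,Q,np.linalg.norm(L-Q),Rt.T@((L+Q)/2-s["eef_pos"]))
# triangulate ends with scene
for (u,v),(x,y) in [((160.3,276.5),(409,238)),((229.3,258),(241,237))]: print(tri([ray(a,u,v),wray(w,s,x,y)]))
for p in [(150,237),(205,210),(130,270)]: print(p,onz(a,*p,.062),Rt.T@(onz(a,*p,.062)-s["eef_pos"]))
E
python3 - <<'E'
import cv2
a=cv2.imread("pics/wrist1.png")[130:340,200:440]
cv2.imwrite("pics/w1c.png",cv2.resize(a,(720,630)[:2] if 0 else (685,600),interpolation=cv2.INTER_CUBIC))
E
```

```text
[ 0.57218529 -0.14024147  0.075     ] [ 0.60353131 -0.26427597  0.075     ] [ 0.5878583  -0.20225872  0.075     ] 0.12793408498546618 104.18283622624854
hub in tool [ 0.00410135  0.1261391  -0.00382898]
top [ 0.59877975 -0.1782572   0.137     ] [ 0.60805917 -0.21642662  0.137     ] 0.03928118858760862 [0.00324393 0.06413575 0.0124552 ]
(array([ 0.60231151, -0.2635675 ,  0.06968467]), [np.float64(0.002264436371900943), np.float64(0.0022644363719009583)])
(array([ 0.56725829, -0.13733632,  0.06287351]), [np.float64(0.0014890304738936517), np.float64(0.0014890304738936096)])
(150, 237) [ 0.50557941 -0.29579753  0.062     ] [ 0.07389183  0.13913886 -0.10702113]
(205, 210) [ 0.44454887 -0.19153912  0.062     ] [-0.04238144  0.13918487 -0.13980934]
(130, 270) [ 0.57976681 -0.3230474   0.062     ] [ 0.11895726  0.13910939 -0.04209476]
```

View pics/w1c.png

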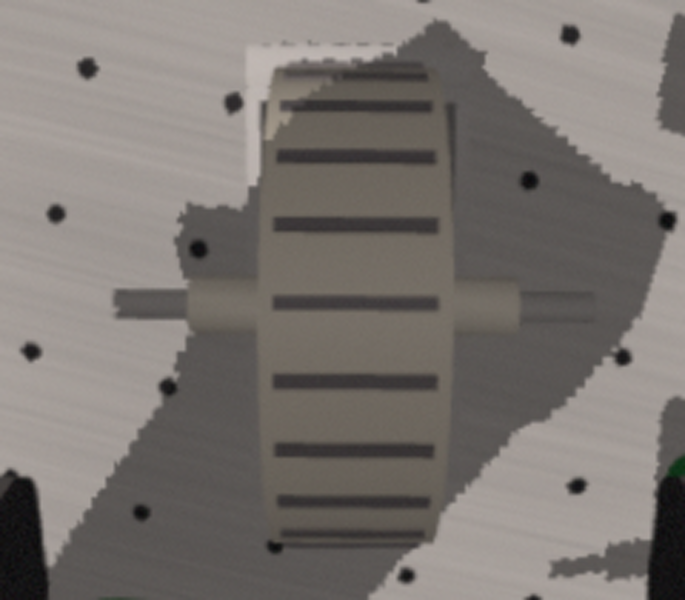

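Wrist view: the wheel tread is centred at about (325,237), axle ends (241,237) and (409,238). The wrist view puts the hub 4 mm toward tool +x and -z. I'll correct by 3 mm and 2 mm, descend and close.

Call:
{"name": "send_rows", "arguments": {"moves": [[[0.3, 1, -0.2, 0.4], [0.3, 2.5, -0.2, 0.4], [0.3, 4, -0.2, 0.4], [0.3, 5.5, -0.2, 0.4], [0.3, 7, -0.2, 0.4], [0.3, 8, -0.2, 0.4], [0.3, 9, -0.2, 0.4], [0.3, 9.7, -0.2, 0.4], [0.3, 9.7, -0.2, 0.4], [0.3, 9.7, -0.2, 0.4]]]}}

```text
time_s: 2.8
eef_pos: [0.5894, -0.2011, 0.1044]
eef_rot: [-1.316, 1.025, -1.025]
contact_force: [-0.3, 0.8, 0.5]
width: 0.0854
```

```bash
python3 - <<'E'
from h import *
for n in("scene","side","wrist"):
    c=env.read_camera(n);cv2.imwrite(f"pics/{n}2.png",c["img"])
a=cv2.imread("pics/scene2.png");b=cv2.imread("pics/side2.png");w=cv2.imread("pics/wrist2.png")
def z(i,x,y,w,h): return cv2.resize(i[y:y+h,x:x+w],(400,300),interpolation=cv2.INTER_CUBIC)
cv2.imwrite("pics/c2.png",np.vstack([np.hstack([z(a,120,180,140,105),z(b,290,220,140,105)]),np.hstack([z(w,160,120,320,240),z(w,0,0,640,480)])]))
E
```

```text
(no output)
```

View pics/c2.png

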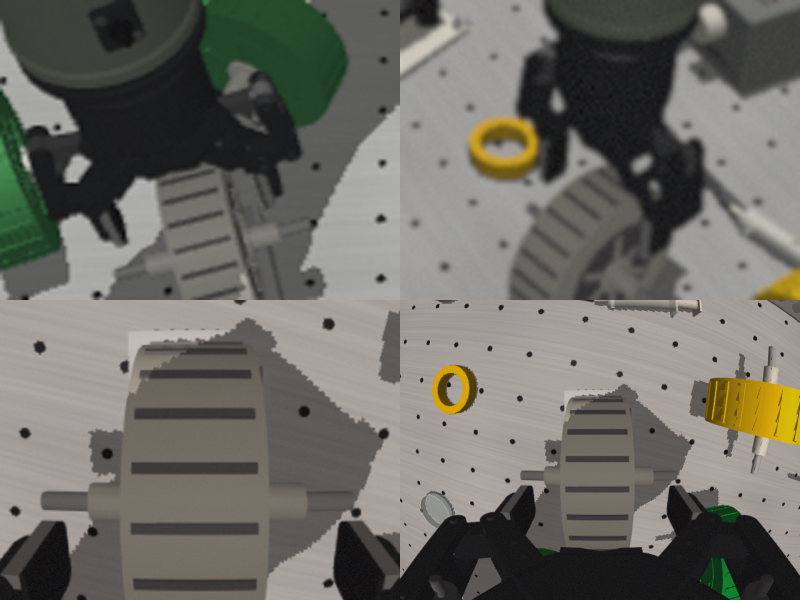

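The wheel is centred between the pads (wrist pads at about 216 and 428, wheel at 316). Closing now.

Call:
{"name": "send_rows", "arguments": {"moves": [[[0, 0, 0, 0], [0, 0, 0, 0], [0, 0, 0, 0], [0, 0, 0, 0], [0, 0, 0, 0], [0, 0, 0, 0], [0, 0, 0, 0], [0, 0, 0, 0], [0, 0, 0, 0], [0, 0, 0, 0]]], "hand": 0, "force": 70}}

```text
time_s: 3.95
eef_pos: [0.5897, -0.2011, 0.1048]
eef_rot: [-1.316, 1.025, -1.026]
contact_force: [-0.6, 0.2, 6.3]
width: 0.0388
```

Call:
{"name": "send_rows", "arguments": {"moves": [[[0, -0.5, 0, 0], [0, -1.5, 0, 0], [0, -3, 0, 0], [0, -4.5, 0, 0], [0, -6, 0, 0], [0, -7.5, 0, 0], [0, -9, 0, 0], [0, -10.5, 0, 0], [0, -12, 0, 0], [0, -12.5, 0, 0], [0, -12.5, 0, 0], [0, -12.5, 0, 0], [0, -12.5, 0, 0]]]}}

```text
time_s: 5.25
eef_pos: [0.5892, -0.201, 0.2291]
eef_rot: [-1.316, 1.026, -1.025]
contact_force: [-0.3, 0.2, -2.8]
width: 0.0391
```

```bash
python3 - <<'E'
from h import *
print(env.get_state()["contact_force"])
for n in("scene","side","wrist"):
    c=env.read_camera(n);cv2.imwrite(f"pics/{n}3.png",c["img"])
a=cv2.imread("pics/scene3.png");b=cv2.imread("pics/side3.png");w=cv2.imread("pics/wrist3.png")
def z(i,x,y,w,h): return cv2.resize(i[y:y+h,x:x+w],(400,300),interpolation=cv2.INTER_CUBIC)
cv2.imwrite("pics/c3.png",np.vstack([np.hstack([z(a,100,180,140,105),z(b,290,200,140,105)]),np.hstack([z(w,160,120,320,240),z(w,0,0,640,480)])]))
E
```

```text
[-0.3237519   0.18005362 -2.75783973]
```

View pics/c3.png

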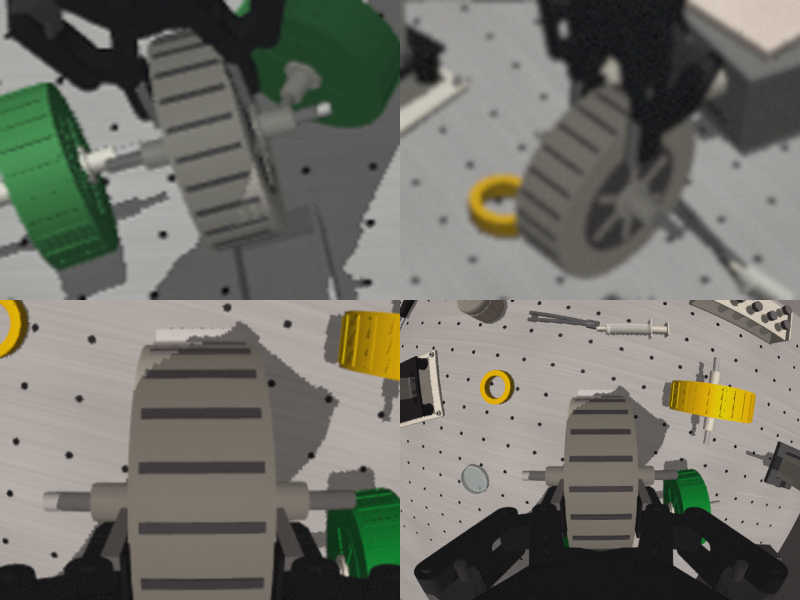

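```bash
python3 - <<'E'
import cv2,numpy as np
a=cv2.imread("pics/scene3.png");b=cv2.imread("pics/side3.png");w=cv2.imread("pics/wrist3.png")
def z(i,x,y,w,h): return cv2.resize(i[y:y+h,x:x+w],(400,300),interpolation=cv2.INTER_CUBIC)
# x8 scene/side, x8 wrist
cv2.imwrite("pics/c3b.png",np.vstack([np.hstack([z(a,120,205,100,75),z(b,320,235,100,75)]),np.hstack([z(w,180,262,50,37.5.__int__()),z(w,410,262,50,37)])]))
E
```

```text
(no output)
```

View pics/c3b.png

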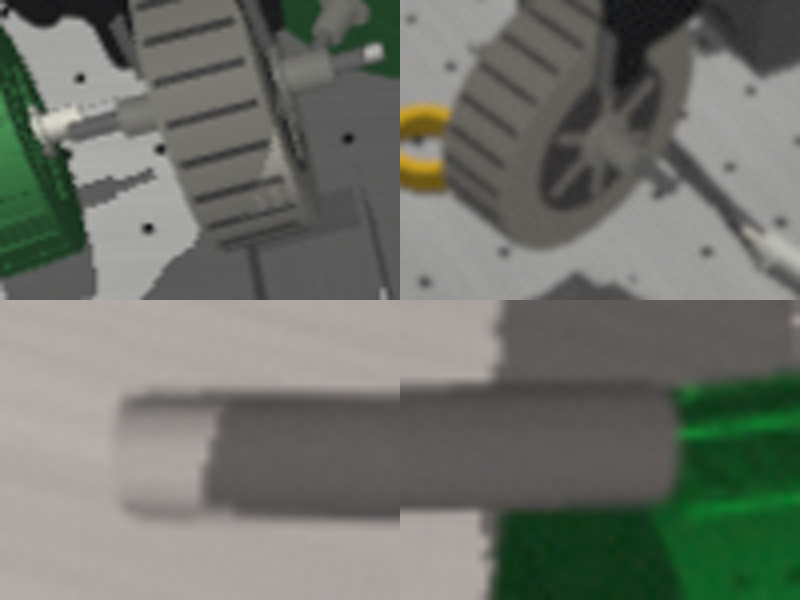

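```bash
python3 - <<'E'
from h import *
from scipy.optimize import brentq
s=env.get_state();w=env.read_camera("wrist");a=env.read_camera("scene");b=env.read_camera("side")
Rt=R.from_rotvec(s["eef_rot"]).as_matrix();P=np.array(s["eef_pos"])
L=wray(w,s,194.75,281.1);Q=wray(w,s,444.75,279.9)
def ends(z): return [o+d*(z-o[2])/d[2] for o,d in(L,Q)]
z=brentq(lambda z:np.linalg.norm(np.subtract(*ends(z)))-.128,.1,.3)
A,B=ends(z);print("wrist z",z,(A+B)/2,"tool",Rt.T@((A+B)/2-P), "dz from level tilt: axis yaw",np.degrees(np.arctan2(*(A-B)[[1,0]])))
tA=tri([ray(a,215,217.5),L]);tB=tri([ray(a,138,237.75),Q,ray(b,388.75,281.25)]);print(tA,tB)
tB2=tri([ray(a,138,237.75),ray(b,388.75,281.25)]);print(tB2)
m=(tA[0]+tB[0])/2;print(m,Rt.T@(m-P),np.degrees(np.arctan2(*(tA[0]-tB[0])[[1,0]])))
print("tool x yaw",np.degrees(np.arctan2(Rt[1,0],Rt[0,0])))
E
```

```text
wrist z 0.20166360050200008 [ 0.58881618 -0.20138222  0.2016636 ] tool [ 0.00016229  0.0276833  -0.00061582] dz from level tilt: axis yaw 104.3901174198382
(array([ 0.57065853, -0.13811365,  0.19724429]), [np.float64(0.00013908533428624398), np.float64(0.00013908533428618923)]) (array([ 0.60494808, -0.26241918,  0.1990501 ]), [np.float64(0.0035183667255037562), np.float64(0.0020850004603642316), np.float64(0.0023030750701229087)])
(array([ 0.60576608, -0.26101155,  0.19791313]), [np.float64(0.0026076123810993457), np.float64(0.002607612381099439)])
[ 0.5878033  -0.20026642  0.1981472 ] [-0.00116723  0.03119973 -0.00132512] 105.4214607779515
tool x yaw -75.84694096078677
```

The wheel is held, weighing about 2.8 N, with the hub about 29 mm below the TCP and the axle along the jaws. Next I'll carry it to a vantage point short of the stand.

Call:
{"name": "send_rows", "arguments": {"moves": [[[-1, -1, 0.1, 0], [-3, -2, 0.2, -0.5], [-6, -3, 0.4, -1], [-9, -3, 0.6, -1.5], [-12, -3, 0.8, -2], [-15, -3, 1.0, -2.5], [-18, -3, 1.2, -3], [-21, -3, 1.4, -3.5], [-24, -3, 1.6, -4], [-27, -3, 1.9, -4.5], [-30, -3, 2.1, -5], [-33, -3, 2.3, -5], [-35.5, -3, 2.5, -5], [-37.5, -3, 2.6, -5], [-38.6, -3, 2.7, -5], [-38.6, -3, 2.7, -5], [-38.6, -3, 2.7, -5], [-38.6, -3, 2.7, -5], [-38.6, -3, 2.7, -5]]]}}

```text
time_s: 7.45
eef_pos: [0.5215, 0.1789, 0.2597]
eef_rot: [-1.348, 0.96, -0.961]
contact_force: [0.3, -0.4, -3.6]
width: 0.0395
```

```bash
python3 - <<'E'
from h import *
print(env.get_state()["contact_force"])
for n in("scene","side","wrist"):
    c=env.read_camera(n);cv2.imwrite(f"pics/{n}4.png",c["img"])
E
```

```text
[ 0.25790782 -0.37114099 -3.63842617]
```

View pics/wrist4.png

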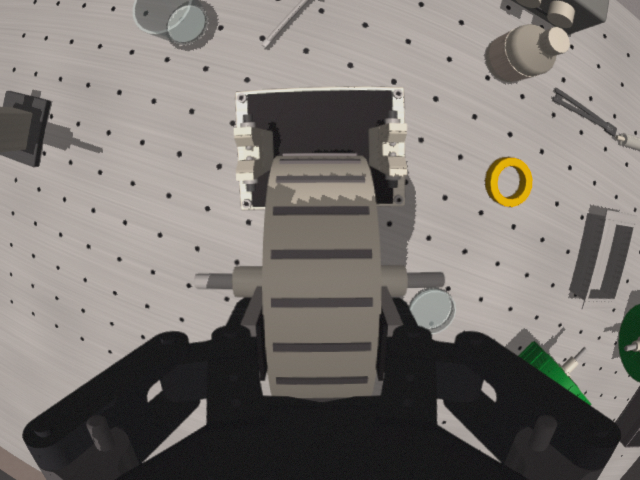

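View pics/scene4.png

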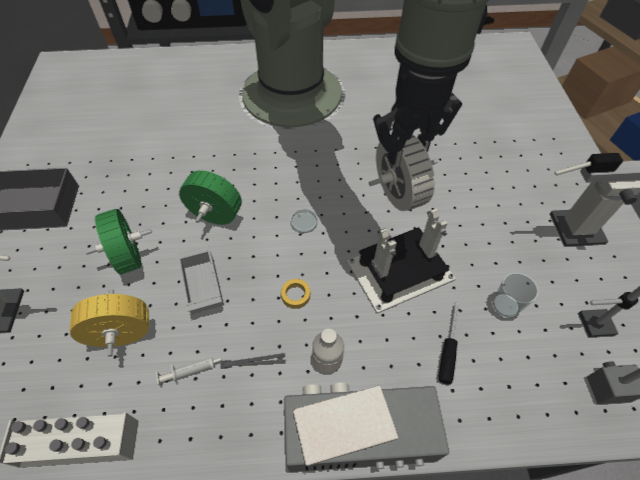

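View pics/side4.png

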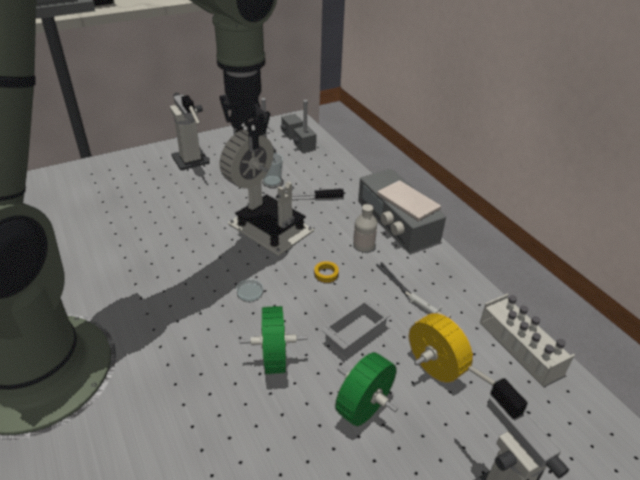

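Excellent view. The saddles show at (245,152) and (396,150) in the wrist picture, so I'll zoom in on them.

```bash
python3 - <<'E'
import cv2,numpy as np
w=cv2.imread("pics/wrist4.png")
def z(x,y,s,W=400,H=600): return cv2.resize(w[y:y+H//s,x:x+W//s],(W,H),interpolation=cv2.INTER_CUBIC)
cv2.imwrite("pics/c4.png",np.hstack([z(220,115,8),z(370,115,8)]))
cv2.imwrite("pics/c4b.png",np.hstack([z(185,240,8,400,600),z(405,240,8,400,600)]))
E
```

```text
(no output)
```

View pics/c4.png

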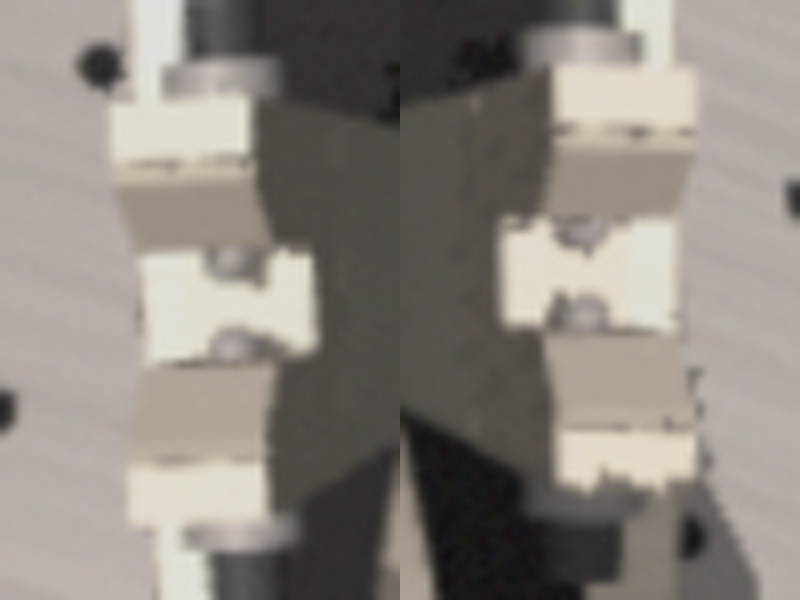

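View pics/c4b.png

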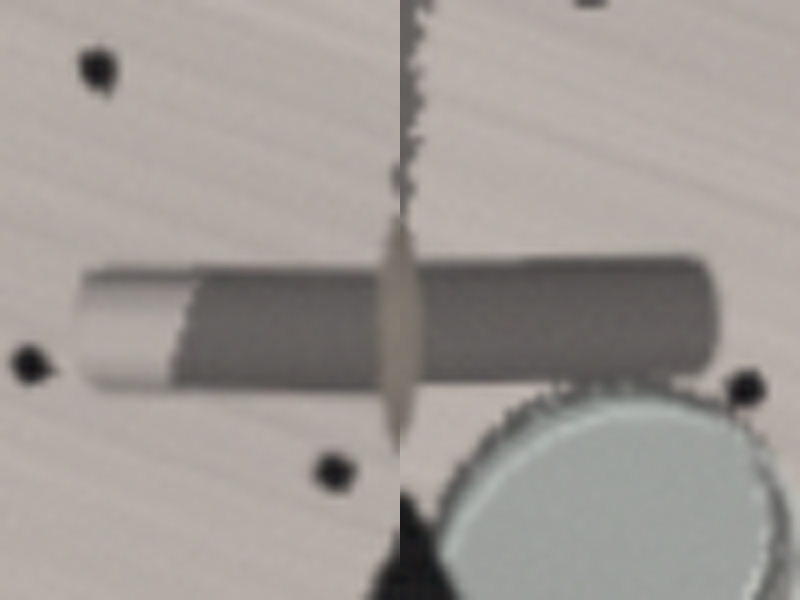

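```bash
python3 - <<'E'
from h import *
from scipy.optimize import brentq
s=env.get_state();w=env.read_camera("wrist");a=env.read_camera("scene")
Rt=R.from_rotvec(s["eef_rot"]).as_matrix();P=np.array(s["eef_pos"])
def solve(p,q,D):
    L=wray(w,s,*p);Q=wray(w,s,*q)
    e=lambda z:[o+d*(z-o[2])/d[2] for o,d in(L,Q)]
    z=brentq(lambda z:np.linalg.norm(np.subtract(*e(z)))-D,.05,.3);return z,e(z),e
z,(A,B),_=solve((194.75,281.25),(444.4,279.75),.128)
print("axle z",z,"tool hub",Rt.T@((A+B)/2-P),"ang in tool",np.degrees(np.arctan2((Rt.T@(B-A))[2],(Rt.T@(B-A))[0])),(A+B)/2)
z,(A,B),e=solve((243.75,153.9),(398.2,149.75),.104);print("saddle z",z)
for zz in(z,.154):
    A,B=e(zz);print(np.linalg.norm(A-B),(A+B)/2,"tool",Rt.T@((A+B)/2-P),"ang",np.degrees(np.arctan2((Rt.T@(B-A))[2],(Rt.T@(B-A))[0])))
print(tri([ray(a,388.25,236.5),wray(w,s,398.2,149.75)]),tri([ray(a,439,218.2),wray(w,s,243.75,153.9)]))
print("yaw",np.degrees(np.arctan2(Rt[1,0],Rt[0,0])))
E
```

```text
axle z 0.23162242830795401 tool hub [ 4.85526239e-05  2.79328889e-02 -8.08508032e-04] ang in tool 0.30574029215440857 [0.52062889 0.17899533 0.23162243]
saddle z 0.15341608683965813
0.10399999999999998 [0.5793656  0.19839248 0.15341609] tool [0.00093268 0.10615887 0.06101702] ang 1.493148547090935
0.103756117658815 [0.57937833 0.19839726 0.154     ] tool [0.0009325  0.10557496 0.0610308 ] ang 1.4931485470909351
(array([0.59835138, 0.15146347, 0.15538592]), [np.float64(0.001538516691538971), np.float64(0.0015385166915388836)]) (array([0.56109376, 0.24944345, 0.1488378 ]), [np.float64(0.0015734090368878166), np.float64(0.0015734090368878027)])
yaw -70.88547304879017
```

Results from the wrist view:
- Saddle tops are at z = 153.4 mm (154 expected).
- They lie 0.9 mm (x) and 61.8 mm (z) from the axle centre, in tool axes.
- The turn needed is -1.2°.

I'll move across at height first, then descend above the slots.

Call:
{"name": "send_rows", "arguments": {"moves": [[[0, 0, 1, -0.4], [0.1, 0, 2.5, -0.8], [0.1, 0, 4, -1.2], [0.1, 0, 5.3, -1.2], [0.1, 0, 6.2, -1.2], [0.1, 0, 6.2, -1.2], [0.1, 1, 6.2, -1.2], [0.1, 2, 6.2, -1.2], [0.1, 3, 6.2, -1.2], [0.1, 4, 6.2, -1.2], [0.1, 5, 6.2, -1.2], [0.1, 5.5, 6.2, -1.2], [0.1, 5.8, 6.2, -1.2], [0.1, 5.8, 6.2, -1.2], [0.1, 5.8, 6.2, -1.2], [0.1, 5.8, 6.2, -1.2]]]}}

```text
time_s: 9.3
eef_pos: [0.5804, 0.199, 0.202]
eef_rot: [-1.356, 0.943, -0.944]
contact_force: [0.4, 0.3, -2.4]
width: 0.0389
```

```bash
python3 - <<'E'
from h import *
print(env.get_state()["contact_force"])
for n in("scene","side","wrist"):
    c=env.read_camera(n);cv2.imwrite(f"pics/{n}5.png",c["img"])
a=cv2.imread("pics/scene5.png");b=cv2.imread("pics/side5.png");w=cv2.imread("pics/wrist5.png")
def z(i,x,y,w,h): return cv2.resize(i[y:y+h,x:x+w],(400,300),interpolation=cv2.INTER_CUBIC)
cv2.imwrite("pics/c5.png",np.vstack([np.hstack([z(a,350,170,112,84),z(b,220,140,112,84)]),np.hstack([z(w,160,220,120,90),z(w,360,220,120,90)])]))
E
```

```text
[ 0.43710223  0.29632303 -2.42792006]
```

View pics/c5.png

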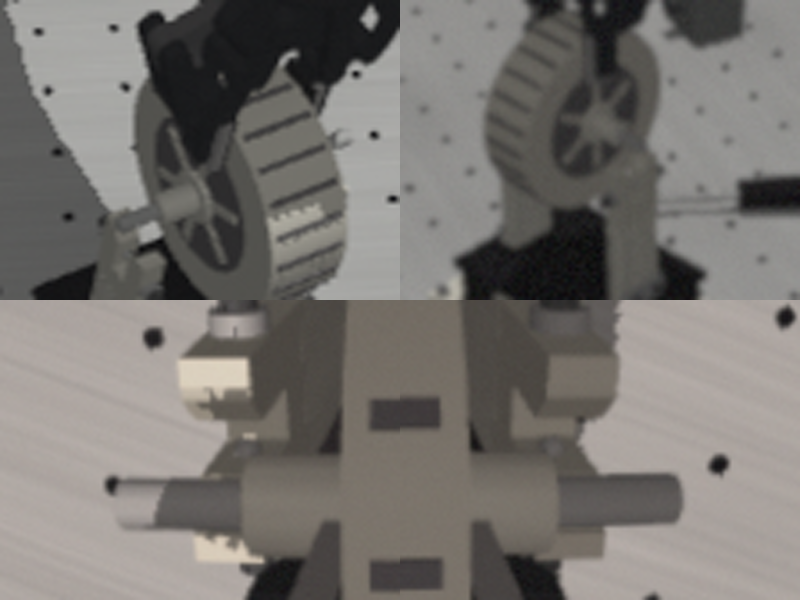

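```bash
python3 - <<'E'
from h import *
s=env.get_state();w=env.read_camera("wrist")
Rt=R.from_rotvec(s["eef_rot"]).as_matrix();P=np.array(s["eef_pos"])
img=w["img"]
def t(u,v,z):
    o,d=wray(w,s,u,v);return (Rt.T@(o+d*(z-o[2])/d[2]-P)*1000).round(2)
c=[t(u,v,.1535) for u,v in[(214,238),(218.5,298.6),(425.4,237.4),(421.5,297.1)]]
print(*c,np.mean(c,0))
for z in (.172,.174): print(z,t(194.5,281,z),t(444.5,280,z))
cr=img[225:315,170:470];cv2.imwrite("pics/c5b.png",cv2.resize(cr,(800,240),interpolation=cv2.INTER_CUBIC))
up=lambda x,y,W,H:cv2.resize(img[y:y+H,x:x+W],(400,600),interpolation=cv2.INTER_CUBIC)
cv2.imwrite("pics/c5c.png",np.hstack([up(195,230,50,75),up(395,230,50,75)]))
E
```

```text
[-57.65  48.31  16.36] [-58.29  48.29 -19.78] [57.94 48.34 16.55] [ 58.71  48.31 -18.97] [ 0.1775 48.3125 -1.46  ]
0.172 [-64.8   29.8   -1.79] [64.81 29.82 -1.37]
0.174 [-64.03  27.8   -0.99] [64.07 27.82 -0.58]
```

View pics/c5c.png

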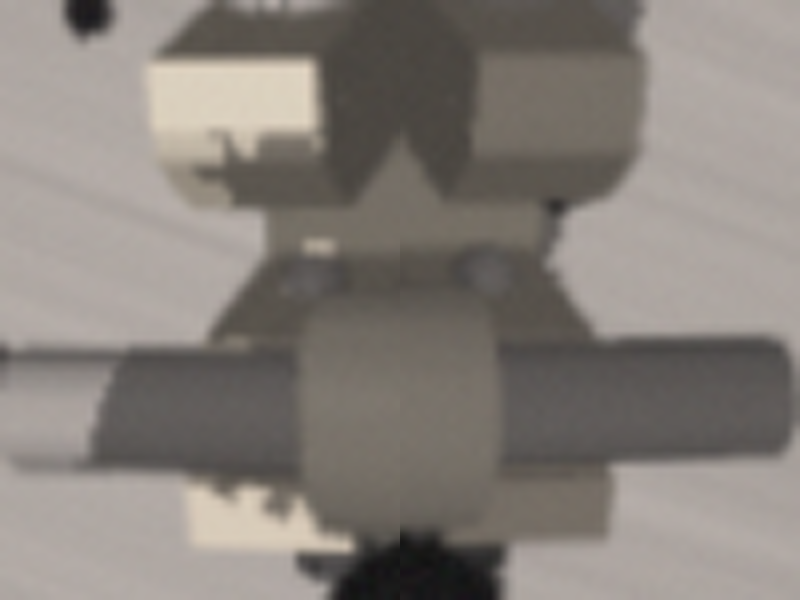

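The axle is aligned with the slots within about 0.5 mm and 0.1°. I'll lower it into the mouths, stopping just above the catches.

Call:
{"name": "send_rows", "arguments": {"moves": [[[0, 0.4, -0.05, 0], [0, 0.8, -0.05, 0], [0, 1.2, -0.05, 0], [0, 1.5, -0.05, 0], [0, 1.8, -0.05, 0], [0, 2.1, -0.05, 0], [0, 2.4, -0.05, 0], [0, 2.6, -0.05, 0], [0, 2.8, -0.05, 0], [0, 2.8, -0.05, 0], [0, 2.8, -0.05, 0], [0, 2.8, -0.05, 0]]]}}

```text
time_s: 10.7
eef_pos: [0.5799, 0.1988, 0.1739]
eef_rot: [-1.356, 0.943, -0.944]
contact_force: [0.7, 0.3, -3.6]
width: 0.0389
```

```bash
python3 - <<'E'
from h import *
s=env.get_state();print(s["contact_force"],s["wrist_torque"])
for n in("scene","side","wrist"):
    c=env.read_camera(n);cv2.imwrite(f"pics/{n}6.png",c["img"])
a=cv2.imread("pics/scene6.png");b=cv2.imread("pics/side6.png");w=cv2.imread("pics/wrist6.png")
def z(i,x,y,w,h): return cv2.resize(i[y:y+h,x:x+w],(400,300),interpolation=cv2.INTER_CUBIC)
cv2.imwrite("pics/c6.png",np.vstack([np.hstack([z(a,350,180,112,84),z(b,220,150,112,84)]),np.hstack([z(w,160,220,120,90),z(w,360,220,120,90)])]))
E
```

```text
[ 0.68543151  0.33465061 -3.56402655] [ 0.08573167 -0.10784294 -0.00476706]
```

View pics/c6.png

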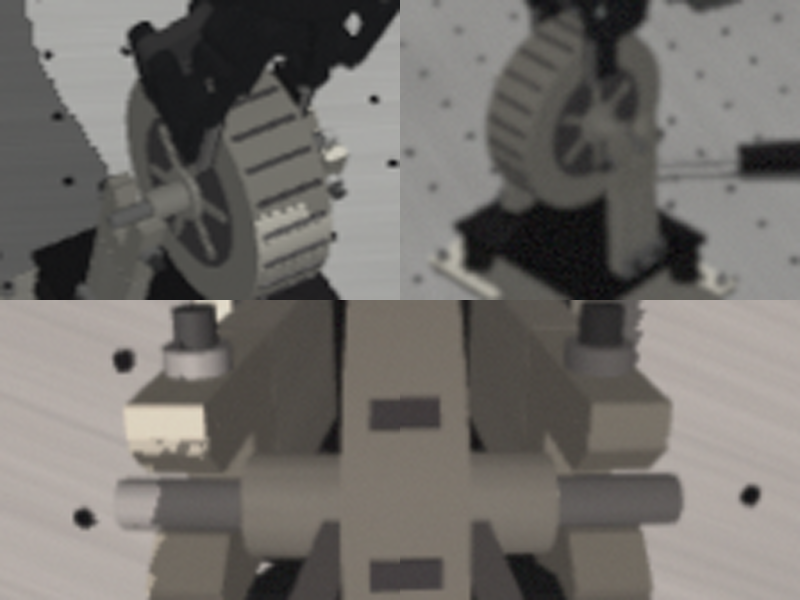

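Axle in both slots, force still only the wheel's weight. Now press by small steps.

Call:
{"name": "send_rows", "arguments": {"moves": [[[0, 0.2, 0, 0], [0, 0.4, 0, 0], [0, 0.6, 0, 0], [0, 0.8, 0, 0], [0, 0.9, 0, 0], [0, 0.9, 0, 0], [0, 0.9, 0, 0], [0, 0.9, 0, 0]]]}}

```text
time_s: 11.65
eef_pos: [0.5802, 0.1989, 0.165]
eef_rot: [-1.355, 0.943, -0.945]
contact_force: [3.1, 0.7, 1.7]
width: 0.0387
```

Call:
{"name": "send_rows", "arguments": {"moves": [[[0, 0.1, 0.03, 0], [0, 0.2, 0.06, 0], [0, 0.3, 0.06, 0], [0, 0.4, 0.06, 0], [0, 0.4, 0.06, 0], [0, 0.4, 0.06, 0], [0, 0.4, 0.06, 0]]]}}

```text
time_s: 12.35
eef_pos: [0.5807, 0.1991, 0.1611]
eef_rot: [-1.355, 0.943, -0.944]
contact_force: [0.7, 0.1, 6.7]
width: 0.0389
```

```bash
python3 - <<'E'
from h import *
s=env.get_state();print(s["contact_force"],s["wrist_torque"],s["eef_pos"])
E
```

```text
[0.70713323 0.12502251 6.70228805] [-0.06770863 -0.09796064  0.08766647] [0.58067077 0.19907123 0.16113436]
```

Call:
{"name": "send_rows", "arguments": {"moves": [[[0, 0.1, 0, 0], [0, 0.2, 0, 0], [0, 0.2, 0, 0], [0, 0.2, 0, 0], [0, 0.2, 0, 0]]]}}

```text
time_s: 12.85
eef_pos: [0.5806, 0.1991, 0.1593]
eef_rot: [-1.355, 0.943, -0.944]
contact_force: [-0.4, 0.5, 8.2]
width: 0.0387
```

Call:
{"name": "send_rows", "arguments": {"moves": [[[0, 0.1, 0, 0], [0, 0.2, 0, 0], [0, 0.2, 0, 0], [0, 0.2, 0, 0], [0, 0.2, 0, 0]]]}}

```text
time_s: 13.35
eef_pos: [0.5804, 0.199, 0.1571]
eef_rot: [-1.356, 0.943, -0.944]
contact_force: [1.5, 0.4, -1.2]
width: 0.0392
```

The catches snapped: the force fell from 8 N to -1 N. Press a little more to seat it, keeping well within the limit.

Call:
{"name": "send_rows", "arguments": {"moves": [[[0, 0.1, 0, 0], [0, 0.2, 0, 0], [0, 0.3, 0, 0], [0, 0.3, 0, 0], [0, 0.3, 0, 0], [0, 0.3, 0, 0]]]}}

```text
time_s: 13.95
eef_pos: [0.5804, 0.1991, 0.1541]
eef_rot: [-1.356, 0.943, -0.944]
contact_force: [-0.2, 1.2, 4.7]
width: 0.0392
```

```bash
python3 - <<'E'
from h import *
s=env.get_state();print(s["contact_force"],s["wrist_torque"],s["eef_pos"])
for n in("scene","side","wrist"):
    c=env.read_camera(n);cv2.imwrite(f"pics/{n}7.png",c["img"])
a=cv2.imread("pics/scene7.png");b=cv2.imread("pics/side7.png");w=cv2.imread("pics/wrist7.png")
def z(i,x,y,w,h): return cv2.resize(i[y:y+h,x:x+w],(400,300),interpolation=cv2.INTER_CUBIC)
cv2.imwrite("pics/c7.png",np.vstack([np.hstack([z(a,350,180,112,84),z(b,220,150,112,84)]),np.hstack([z(w,160,220,120,90),z(w,360,220,120,90)])]))
E
```

```text
[-0.19061866  1.18227048  4.69702547] [ 0.10309658 -0.13603904  0.04086658] [0.5804335  0.19907218 0.15414225]
```

View pics/c7.png

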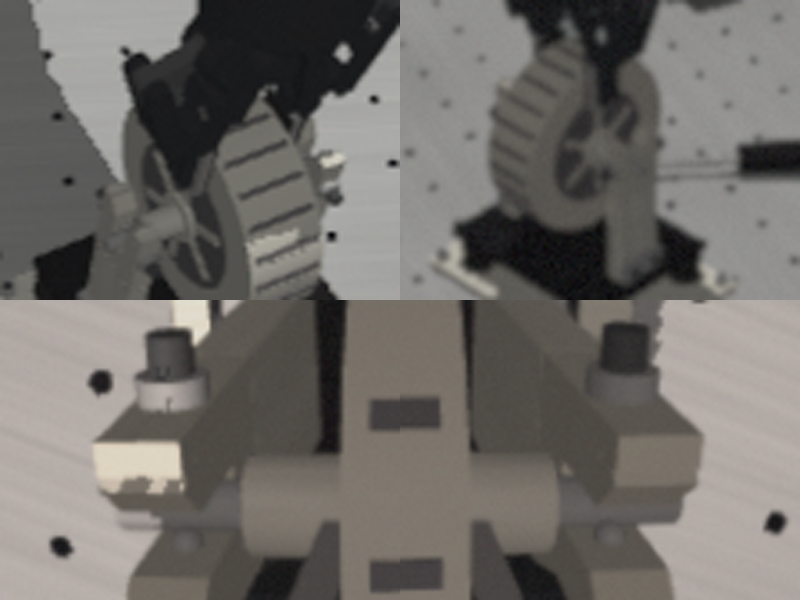

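Call:
{"name": "send_rows", "arguments": {"moves": [[[0, 0.1, 0, 0], [0, 0.2, 0, 0], [0, 0.3, 0, 0], [0, 0.3, 0, 0], [0, 0.3, 0, 0], [0, 0.3, 0, 0]]]}}

```text
time_s: 14.7
eef_pos: [0.5805, 0.1991, 0.1514]
eef_rot: [-1.356, 0.943, -0.944]
contact_force: [-0.2, 1.9, 7.4]
width: 0.039
```

Call:
{"name": "send_rows", "arguments": {"moves": [[[0, -0.2, 0, 0], [0, -0.4, 0, 0], [0, -0.6, 0, 0], [0, -0.65, 0, 0], [0, -0.65, 0, 0], [0, -0.65, 0, 0], [0, -0.65, 0, 0], [0, -0.65, 0, 0]]]}}

```text
time_s: 15.5
eef_pos: [0.5804, 0.199, 0.1578]
eef_rot: [-1.356, 0.943, -0.944]
contact_force: [0.7, 0.8, -0.4]
width: 0.0392
```

Load is back to about the wheel's weight. Release by opening a little, then rise.

Call:
{"name": "send_rows", "arguments": {"moves": [[[0, 0, 0, 0], [0, 0, 0, 0], [0, 0, 0, 0], [0, 0, 0, 0], [0, 0, 0, 0], [0, 0, 0, 0]]], "hand": 60}}

```text
time_s: 16.1
eef_pos: [0.5804, 0.1991, 0.1578]
eef_rot: [-1.356, 0.943, -0.944]
contact_force: [0.3, 0.4, -0.5]
width: 0.0516
```

```bash
python3 - <<'E'
from h import *
s=env.get_state();print(s["contact_force"],s["wrist_torque"],s["width"])
c=env.read_camera("wrist")["img"];cv2.imwrite("pics/wrist8.png",c)
E
```

```text
[ 0.32204115  0.41342082 -0.48785204] [ 0.04079855  0.03402055 -0.01045298] 0.051567258180899175
```

View pics/wrist8.png

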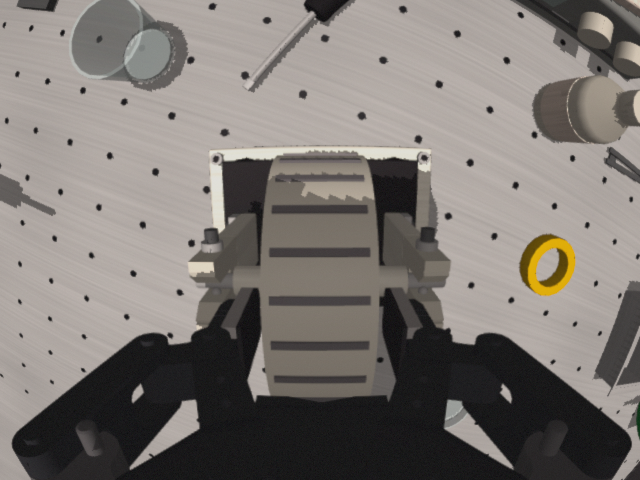

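Call:
{"name": "send_rows", "arguments": {"moves": [[[0, -0.5, 0, 0], [0, -1.5, 0, 0], [0, -3, 0, 0], [0, -5, 0, 0], [0, -7, 0, 0], [0, -9, 0, 0], [0, -11, -1, 0], [0, -12, -3, 0], [0, -12, -5, 0], [0, -12, -6.5, 0], [0, -12, -6.5, 0], [0, -12, -6.5, 0], [0, -12, -6.5, 0]]]}}

```text
time_s: 17.45
eef_pos: [0.5199, 0.1767, 0.278]
eef_rot: [-1.355, 0.943, -0.944]
contact_force: [-0.5, -0.9, -0.1]
width: 0.0513
```

```bash
python3 - <<'E'
from h import *
s=env.get_state();print(s["contact_force"],s["eef_pos"])
for n in("scene","side","wrist"):
    c=env.read_camera(n);cv2.imwrite(f"pics/{n}9.png",c["img"])
a=cv2.imread("pics/scene9.png");b=cv2.imread("pics/side9.png");w=cv2.imread("pics/wrist9.png")
def z(i,x,y,w,h): return cv2.resize(i[y:y+h,x:x+w],(400,300),interpolation=cv2.INTER_CUBIC)
cv2.imwrite("pics/c9.png",np.vstack([np.hstack([z(a,350,180,112,84),z(b,220,150,112,84)]),np.hstack([z(w,0,0,640,480),z(w,220,100,200,150)])]))
E
```

```text
[-0.50777073 -0.92896633 -0.0743962 ] [0.51988204 0.17666427 0.27804866]
```

View pics/c9.png

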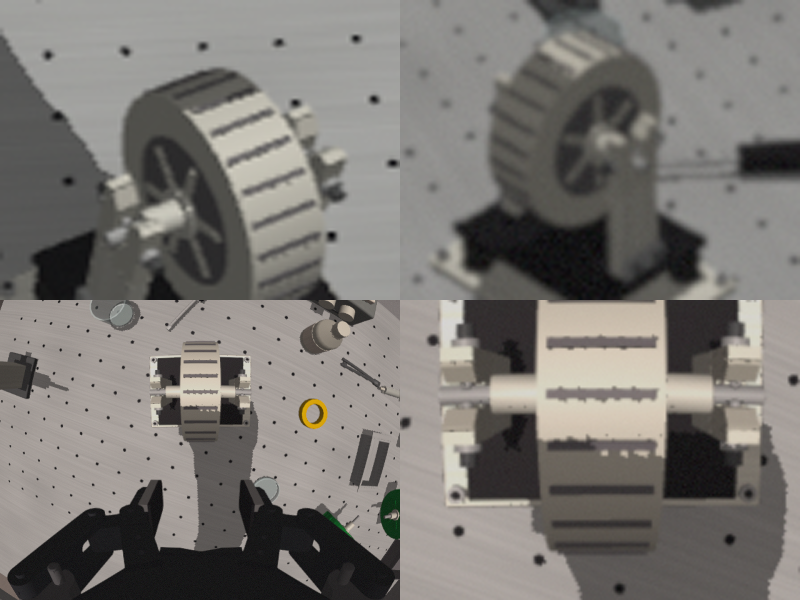

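```bash
python3 - <<'E'
import cv2,numpy as np
w=cv2.imread("pics/wrist9.png")
z=lambda x,y:cv2.resize(w[y:y+75,x:x+50],(400,600),interpolation=cv2.INTER_CUBIC)
cv2.imwrite("pics/c9b.png",np.hstack([z(230,110),z(362,110)]))
E
```

```text
(no output)
```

View pics/c9b.png

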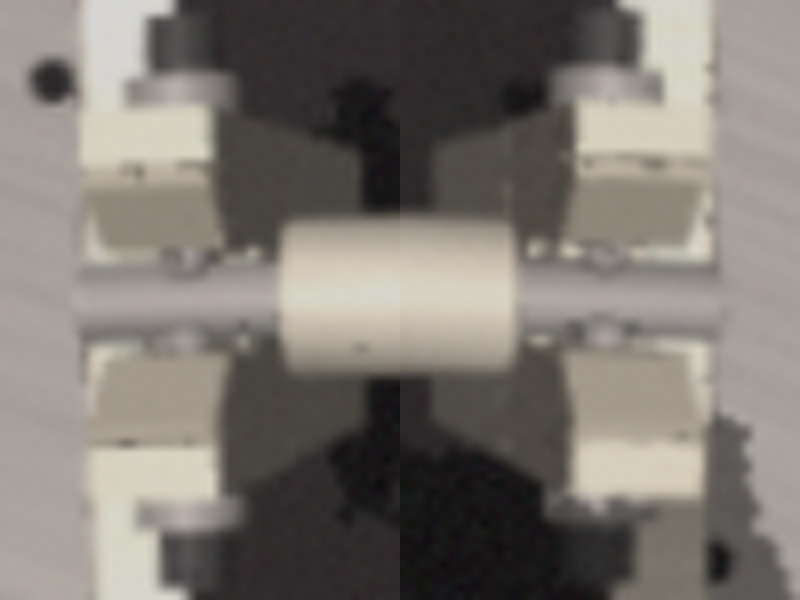

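```bash
python3 - <<'E'
from h import *
from scipy.optimize import brentq
s=env.get_state();w=env.read_camera("wrist");P=np.array(s["eef_pos"]);Rt=R.from_rotvec(s["eef_rot"]).as_matrix()
def solve(p,q,D):
    L=wray(w,s,*p);Q=wray(w,s,*q)
    e=lambda z:[o+d*(z-o[2])/d[2] for o,d in(L,Q)]
    z=brentq(lambda z:np.linalg.norm(np.subtract(*e(z)))-D,.05,.3);A,B=e(z);return z,A,B
for n,(p,q,D) in dict(axle=((239.4,147.4),(402.3,147.6),.128),sad=((230+151/8,110+303/8),(362+241/8,110+301.5/8),.104)).items():
    z,A,B=solve(p,q,D);t=Rt.T@(B-A);print(n,round(z,4),((A+B)/2).round(4),np.degrees(np.arctan2(t[2],t[0])).round(2))
E
```

```text
axle 0.1299 [0.5796 0.1978 0.1299] -0.13
sad 0.1511 [0.5793 0.198  0.1511] 0.0
```

```bash
python3 -c "
from h import *
s=env.get_state();print(s['time_s'],s['contact_force'])
print(env.sign_off())"
```

```text
17.65 [ 0.55409965 -0.45741321 -0.66452464]
the job is handed in; nothing more can be done
None
```

The wheel is out of the tray, seated in the stand and released. I handed the job in at 17.65 s, with no verdict reported.

**What I did:** I pinched the off-white wheel at the top of its rim, lifted it clear and lined it up over the slots with the wrist camera. I lowered it level and pressed in small steps. The catches gave at a stand load of about 11 to 12 N by my readings, wheel weight included. I then pressed to about 10 N to seat the axle, eased off to about the wheel's weight, opened the fingers and backed away.

**Last checks:**
- **Position:** in the wrist picture the axle lies under the catch balls in both slots. It is within 0.4 mm of the stand's middle and about 0.1° off the slots' line.
- **Height by feel:** the tool heights at first catch contact and at the final press both put the hub about 29.5 mm below the tool tip, which fits the axle being fully home.
- **Height by camera, which disagreed slightly:** the axle came out 21 mm below the saddle tops, where 24 mm is home and 15 mm would be resting on the catches. I put that down to pixel error (about 1 mm per pixel), and I did not measure each end's height separately.
- **Surroundings:** the gripper is clear of everything, with the force reading near zero. I saw no bystander move, but I did not measure their positions at the end.

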